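# Move the paint pots to the wooden rack in reverse order

### The job

Move the four paint pots from the grey rack to the wooden rack in reverse order: seen from the robot, the pot that stands leftmost in the grey rack goes into the rightmost pocket of the wooden rack, the second from the left into the second from the right, and so on. Stand every pot upright on the floor of its own pocket, let go of it, and do not tip any pot over on the way.

Things in the scene. Friction and masses are not known exactly. Their poses are not given: they have to be found in the camera images.
- grey_rack: Low open grey rack that the paint pots come from, 82 x 312 mm, 34 high, fixed. 4 pockets, 70 x 70 mm inside, centres at x = 0 and own y = +114, +38, -38, -114 mm (left to right: y points about to the robot's left, yaw -0.16 to 0.06 rad); pocket floor 8 mm above the origin; walls 6 mm thick, tops at 34 mm, dividers at 30 mm. Origin: centre of underside, on the bench top.
- wood_rack: Low open dark brown wooden rack for the paint pots, empty at first, 82 x 312 mm, 34 high, fixed. 4 pockets, 70 x 70 mm inside, centres at x = 0 and own y = +114, +38, -38, -114 mm (left to right: y points about to the robot's left, yaw -0.16 to 0.06 rad); pocket floor 8 mm above the origin; walls 6 mm thick, tops at 34 mm, dividers at 30 mm. Origin: centre of underside, on the bench top.
- red_mat: Flat square red mat, 64 x 64 x 3 mm, fixed in the grey rack's pocket where the pot with the red lid stands at the start; it goes on marking that place. Origin: centre of its underside, on the pocket floor. Axes parallel to the grey rack's.
- yellow_mat: Flat square yellow mat, 64 x 64 x 3 mm, fixed in the grey rack's pocket where the pot with the yellow lid stands at the start; it goes on marking that place. Origin: centre of its underside, on the pocket floor. Axes parallel to the grey rack's.
- green_mat: Flat square green mat, 64 x 64 x 3 mm, fixed in the grey rack's pocket where the pot with the green lid stands at the start; it goes on marking that place. Origin: centre of its underside, on the pocket floor. Axes parallel to the grey rack's.
- blue_mat: Flat square blue mat, 64 x 64 x 3 mm, fixed in the grey rack's pocket where the pot with the blue lid stands at the start; it goes on marking that place. Origin: centre of its underside, on the pocket floor. Axes parallel to the grey rack's.
- red_pot: Small white paint pot with a red lid and a red band round it, 46 mm diameter, 80 mm high, about 0.15 kg; the body is straight from 5 to 47 mm above its underside, then narrows to a lid of 42 mm diameter. Loose, upright, underside 11 mm above the bench. Origin: centre of the underside; z up. Grip the body from above, fingers closing along the rack's x (neighbours 76 mm away along y).
- yellow_pot: Small white paint pot with a yellow lid and a yellow band round it, 46 mm diameter, 80 mm high, about 0.15 kg; the body is straight from 5 to 47 mm above its underside, then narrows to a lid of 42 mm diameter. Loose, upright, underside 11 mm above the bench. Origin: centre of the underside; z up. Grip the body from above, fingers closing along the rack's x (neighbours 76 mm away along y).
- green_pot: Small white paint pot with a green lid and a green band round it, 46 mm diameter, 80 mm high, about 0.15 kg; the body is straight from 5 to 47 mm above its underside, then narrows to a lid of 42 mm diameter. Loose, upright, underside 11 mm above the bench. Origin: centre of the underside; z up. Grip the body from above, fingers closing along the rack's x (neighbours 76 mm away along y).
- blue_pot: Small white paint pot with a blue lid and a blue band round it, 46 mm diameter, 80 mm high, about 0.15 kg; the body is straight from 5 to 47 mm above its underside, then narrows to a lid of 42 mm diameter. Loose, upright, underside 11 mm above the bench. Origin: centre of the underside; z up. Grip the body from above, fingers closing along the rack's x (neighbours 76 mm away along y).
Things that resemble listed ones, but are neither listed nor needed, are in the scene too. What is shaped like the blue_pot but pink is not meant.

How it is judged:
At the end, for the whole second after the job is handed in: Each pot stands in the wooden rack pocket that mirrors its mat's pocket in the grey rack (leftmost to rightmost and so on): within 20 mm of the pocket centre along the rack's x and y, underside on the pocket floor (within 5 mm), tilted under 0.1 rad, at rest (((y of red_mat in the frame of grey_rack between 0.094 and 0.134 m and y of red_pot in the frame of wood_rack between -0.134 and -0.094 m) or (y of red_mat in the frame of grey_rack between 0.018 and 0.058 m and y of red_pot in the frame of wood_rack between -0.058 and -0.018 m) or (y of red_mat in the frame of grey_rack between -0.058 and -0.018 m and y of red_pot in the frame of wood_rack between 0.018 and 0.058 m) or (y of red_mat in the frame of grey_rack between -0.134 and -0.094 m and y of red_pot in the frame of wood_rack between 0.094 and 0.134 m)) and x of red_pot in the frame of wood_rack between -0.02 and 0.02 m and z of red_pot in the frame of wood_rack between 0.003 and 0.013 m and angle between each of red_pot, yellow_pot, green_pot, blue_pot's own z axis and vertical below 0.1 rad and linear speed of each of red_pot, yellow_pot, green_pot, blue_pot below 0.02 m/s and angular speed of each of red_pot, yellow_pot, green_pot, blue_pot below 0.2 rad/s and ((y of yellow_mat in the frame of grey_rack between 0.094 and 0.134 m and y of yellow_pot in the frame of wood_rack between -0.134 and -0.094 m) or (y of yellow_mat in the frame of grey_rack between 0.018 and 0.058 m and y of yellow_pot in the frame of wood_rack between -0.058 and -0.018 m) or (y of yellow_mat in the frame of grey_rack between -0.058 and -0.018 m and y of yellow_pot in the frame of wood_rack between 0.018 and 0.058 m) or (y of yellow_mat in the frame of grey_rack between -0.134 and -0.094 m and y of yellow_pot in the frame of wood_rack between 0.094 and 0.134 m)) and x of yellow_pot in the frame of wood_rack between -0.02 and 0.02 m and z of yellow_pot in the frame of wood_rack between 0.003 and 0.013 m and ((y of green_mat in the frame of grey_rack between 0.094 and 0.134 m and y of green_pot in the frame of wood_rack between -0.134 and -0.094 m) or (y of green_mat in the frame of grey_rack between 0.018 and 0.058 m and y of green_pot in the frame of wood_rack between -0.058 and -0.018 m) or (y of green_mat in the frame of grey_rack between -0.058 and -0.018 m and y of green_pot in the frame of wood_rack between 0.018 and 0.058 m) or (y of green_mat in the frame of grey_rack between -0.134 and -0.094 m and y of green_pot in the frame of wood_rack between 0.094 and 0.134 m)) and x of green_pot in the frame of wood_rack between -0.02 and 0.02 m and z of green_pot in the frame of wood_rack between 0.003 and 0.013 m and ((y of blue_mat in the frame of grey_rack between 0.094 and 0.134 m and y of blue_pot in the frame of wood_rack between -0.134 and -0.094 m) or (y of blue_mat in the frame of grey_rack between 0.018 and 0.058 m and y of blue_pot in the frame of wood_rack between -0.058 and -0.018 m) or (y of blue_mat in the frame of grey_rack between -0.058 and -0.018 m and y of blue_pot in the frame of wood_rack between 0.018 and 0.058 m) or (y of blue_mat in the frame of grey_rack between -0.134 and -0.094 m and y of blue_pot in the frame of wood_rack between 0.094 and 0.134 m)) and x of blue_pot in the frame of wood_rack between -0.02 and 0.02 m and z of blue_pot in the frame of wood_rack between 0.003 and 0.013 m); the robot touches nothing.
It fails at once if a pot is tipped over (angle between any of red_pot, yellow_pot, green_pot, blue_pot's own z axis and vertical above 0.7 rad).
It also fails if it takes over 96 s, if anything falls off the work surface, if the arm or the gripper's body presses on something with over 40 N, if the wrist force passes 120 N, or if a joint passes its speed limit or range.

### The arm

A 6-joint arm with a two-finger parallel gripper is mounted at the origin on a cart in front of the work surface, level with it; the furniture and walls round the work are solid. World frame = base frame: x ahead of the robot, y to its left, z up, the work surface at z = 0. Lengths are in m, angles in rad, forces in N, time in s.
With the tool pointing down it reaches from about 0.275 to 0.825 m from the base axis. Payload 4.9 kg.
Tool frame: the origin (TCP) lies at the very end of the fingers, on their centre line; the grasp point (between the pads) lies 19 mm behind it; z points along the fingers, y is the line along which they close (so a half turn about z gives the same grasp; the last joint's range is limited). The gripper opens to 85 mm and grips with 20 to 120 N. Pads are 22 mm wide; open, the fingers measure 114 mm over their backs; the gripper's body (76 mm by 85 mm) begins 54 mm behind the grasp point. The pads swing forward as they close: fully open they stand 13 mm farther back than shut.
Start: joints at [-1.268, 0.326, -0.193, 1.052, 0, 1.437], TCP at [0.233, -0.498, 0.204] pointing down, gripper open.
Joint ranges: [-2.65, 2.65], [-0.97, 1.79], [-1.3, 1.35], [-1.93, 2.1], [-1.47, 1.37], [-3.14, 3.14]. Speed limits (rad/s): [2.57, 2.57, 3.14, 3.14, 3.14, 3.14].

### API

Orientations are given as a unit quaternion [w, x, y, z].
In Python, from cell import r gives the robot as it stands.
- The arm moves only by the tool move_arm, never from a script. Its arguments are lists of equal length, an entry for each row: "slide": the shift along the tool's x, y, z in units of 15 cm (1.0 is 15 cm), a list of three; "turn": the turn, a rotation vector about the tool's x, y, z in units of 90 degrees (1.0 is 90 degrees), a list of three; "claw": the opening, from -1 (shut) to 1 (fully open). A call has 1 to 10 rows; each row is the pose to reach, as a shift and turn from the pose commanded when the call began, along the tool's axes at that moment; what a row does not reach only later rows make up. A row lasts 1/8 s, in which the tool goes at most 62.5 mm and 10.7 degrees, less where a joint would pass 70% of its speed; a pose out of reach is approached as far as the arm can. A call with a number of a shift or a turn outside -1 to 1 is refused whole. A call with a gripper value outside its range is refused whole. The fingers move at their own pace and stop on an object; "squeeze" is the grip in N (left out, the last holds). Time passes only in rows, so rows that repeat a pose let the fingers close. It gives the time, the measured TCP pose, the force, the opening and the grip force at its end, in the units of the state.
- r.get_state(): the state, without advancing time (a new reading comes with each control period).
- r.grab_frame(name): name is "side" or "top"; returns a dict with "color" (400x640x3 uint8, red, green, blue), "K" (3x3 intrinsics, pixels), "view" (4x4, takes a point from world to camera coordinates). Camera axes: x right, y up, looking along -z (the intrinsics and any distortion apply to the point x, -y, -z); pixel columns grow to the right and rows downward; lengths in m; the calibration is good to about 2 mm. A picture is of the moment at which its call begins. There is no depth.
- r.hand_in(): hands the job in; it is judged then, once.
Trained networks look in a picture, given as the dict that the camera call returned (one of the last four; its "shot" number tells which), for a name from the list of things; names that differ only in an ending like _2 or _b are one class to them, and where a whole thing is asked for, a point or a joint stands for the part that bears it (a point fixed in the world has none). Each returns a list of dicts, best first, with "score" (0 to 1); they miss things now and then, are a little off and sometimes report something else, mostly with a low value. They report only what shows in the picture. A call takes as long as a camera call. They do not tell look-alikes from the thing itself.
- r.silhouettes(picture, name): "region" (400x640 bool, what is visible of it) and "bbox" ([left, top, right, bottom] in pixels, round what is visible of it).
The state is a dict: "clock": time; "joints": joint angles; "joint_velocities": joint speeds; "effort": joint torques, N m; "tcp_pos": TCP position; "tool_rot": TCP orientation; "ft_force": force on the tool from outside, world axes, zero at the start; "ft_torque": the same for the moment, N m; "opening": opening from 0.0 (shut) to 1.0 (fully open); "gripper_force": force on a finger pad.
Only numpy, scipy, OpenCV 4.12 (cv2) and the standard library are available. Lean on these libraries where they do the work, as an engineer would, in place of code of your own. Each camera call takes 0.05 s, during which the arm holds its last target. There are 200 camera calls.

## Working session

There is one attempt and no reset: what is moved stays moved. The work goes in short steps, Python scripts to look and compute and a tool call to move; the robot and the scene stay as the last step left them, time stands still between calls to the robot, and variables do not carry over. Pictures are saved under pics/ and viewed, at most 14 in all, crops included, and the job is handed in when it is done.

Besides the shell and the picture viewer there is one more tool, called after "Request:" by a JSON object that holds its "name" and its "arguments". move_arm: Moves the arm, as the interface text tells. Shifts and turns lie within -1 to 1; 1 stands for 15 cm of shift or 90 degrees of turn. Its arguments: {"type":"object","properties":{"slide":{"type":"array"},"turn":{"type":"array"},"claw":{"type":"array"},"squeeze":{"type":"number"}},"required":["slide","turn","claw"]}

```bash
mkdir -p pics; ls
python3 - <<'E'
from cell import r
import cv2
s=r.get_state(); print({k:s[k] for k in('clock','tcp_pos','tool_rot','opening')})
for n in('top','side'):
    f=r.grab_frame(n); cv2.imwrite(f'pics/{n}0.png',f['color'][:,:,::-1]); print(n,f['K'],f['view'],f.keys())
    for o in('grey_rack','wood_rack','red_pot','yellow_pot','green_pot','blue_pot'):
        print(o,[(round(d['score'],2),d['bbox']) for d in r.silhouettes(f,o)])
E
```

```text
pics
{'clock': 0.0, 'tcp_pos': array([ 0.23250738, -0.4977529 ,  0.20368396]), 'tool_rot': array([-8.75436088e-04,  9.76240825e-01,  2.16686598e-01, -6.14296488e-05]), 'opening': 0.9958094051527202}
top [[517.15013652   0.         313.55613464]
 [  0.         517.15013652 191.57470268]
 [  0.           0.           1.        ]] [[ 0.028704   -0.99944451 -0.0169339  -0.03170722]
 [ 0.98761115  0.0257414   0.15479536 -0.63998741]
 [-0.15427347 -0.02116736  0.98780142 -1.20194021]
 [ 0.          0.          0.          1.        ]] dict_keys(['color', 'K', 'view', 'shot'])
grey_rack [(0.68, [181.7, 192.5, 309.7, 228.7])]
wood_rack [(0.84, [327.2, 265.0, 460.3, 303.8])]
red_pot [(0.75, [252.6, 195.4, 271.0, 216.9])]
yellow_pot [(0.88, [188.5, 201.5, 212.9, 219.9])]
green_pot [(0.68, [216.0, 198.1, 240.9, 221.2])]
blue_pot [(0.81, [282.8, 198.6, 303.5, 218.5]), (0.56, [327.3, 108.8, 348.9, 133.6]), (0.45, [281.1, 197.3, 306.0, 223.4])]
side [[415.67681248   0.         317.05913385]
 [  0.         415.67681248 194.49967794]
 [  0.           0.           1.        ]] [[-0.74461261 -0.66749595  0.00110371  0.44576918]
 [ 0.31560796 -0.3506126   0.88173829 -0.27245167]
 [-0.58816976  0.65690179  0.4717376  -0.78180417]
 [ 0.          0.          0.          1.        ]] dict_keys(['color', 'K', 'view', 'shot'])
grey_rack [(0.61, [217.7, 215.4, 332.6, 289.1])]
wood_rack [(0.7, [375.7, 185.2, 441.0, 247.8])]
red_pot [(0.68, [279.1, 209.3, 294.3, 245.1])]
yellow_pot [(0.96, [236.3, 234.1, 257.9, 275.5])]
green_pot [(0.64, [252.9, 223.7, 276.0, 257.8])]
blue_pot [(0.81, [306.2, 197.1, 318.6, 227.0]), (0.68, [271.5, 169.5, 285.3, 191.0])]
```

View pics/top0.png

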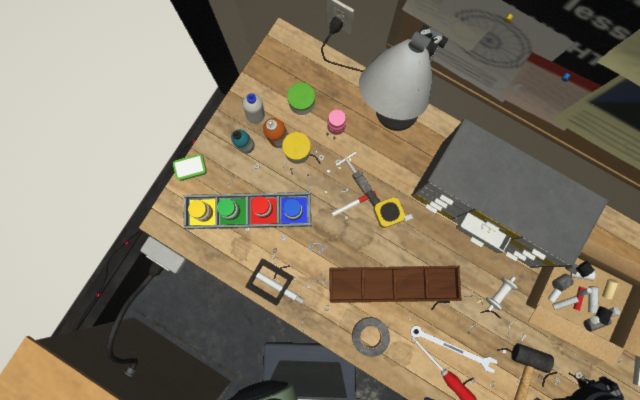

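View pics/side0.png

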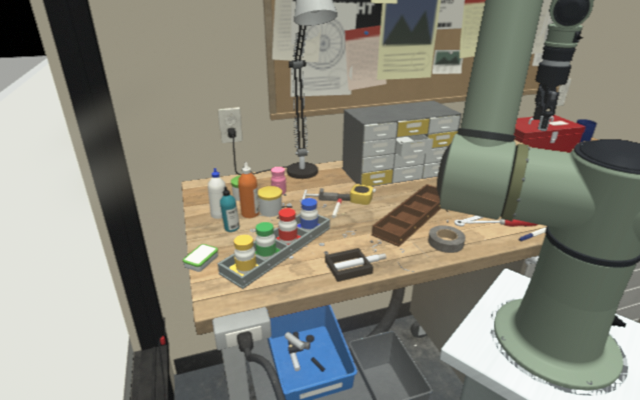

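The top picture shows the grey rack at about (247,211), with the pots left to right yellow (200,210), green (229,209), red (263,207) and blue (293,208). The wooden rack is empty at (395,284), and the pink look-alike is at (337,121). In the side view the arm hides the wooden rack's right end (at about 441,190).

```bash
cat > h.py <<'E'
import numpy as np, cv2
from cell import r
from scipy.optimize import minimize
POTS=['yellow_pot','green_pot','red_pot','blue_pot']
def proj(f,P):
    c=P@f['view'][:3,:3].T+f['view'][:3,3]
    return np.c_[f['K'][0,0]*c[:,0]/-c[:,2]+f['K'][0,2], f['K'][1,1]*-c[:,1]/-c[:,2]+f['K'][1,2]]
def box(p):
    x,y,z,a=p; q=np.array([[sx*.041,sy*.156,h] for sx in(-1,1) for sy in(-1,1) for h in(0,.034)])
    c,s=np.cos(a),np.sin(a); return q@np.array([[c,s,0],[-s,c,0],[0,0,1]])+[x,y,z]
def pot(p):
    t=np.linspace(0,2*np.pi,24,endpoint=False)
    return np.vstack([np.c_[R*np.cos(t),R*np.sin(t),0*t+h] for R,h in((.023,.0),(.023,.047),(.021,.06),(.021,.08))])+p[:3]
S=8
def hullmask(pts,o,n):
    m=np.zeros(n,np.uint8); cv2.fillConvexPoly(m,cv2.convexHull(np.round((pts-o+.5)*S).astype(np.int32)),1); return m>0
def fit(items,model,p0,step,usehull=True):
    """items: list of (frame,region)"""
    D=[]
    for f,reg in items:
        ys,xs=np.nonzero(reg); o=np.array([xs.min()-12,ys.min()-12]); w,h=xs.max()-o[0]+13,ys.max()-o[1]+13
        m=cv2.resize(reg[o[1]:o[1]+h,o[0]:o[0]+w].astype(np.uint8),None,fx=S,fy=S,interpolation=cv2.INTER_NEAREST)
        if usehull:
            c=np.vstack(cv2.findContours(m,0,1)[0]); m[:]=0; cv2.fillConvexPoly(m,cv2.convexHull(c),1)
        D.append((f,m>0,o))
    def cost(p):
        t=0
        for f,m,o in D:
            k=hullmask(proj(f,model(p)),o,m.shape); t+=1-(k&m).sum()/(k|m).sum()
        return t/len(D)
    p0=np.array(p0,float); sim=np.vstack([p0]+[p0+np.eye(len(p0))[i]*step[i] for i in range(len(p0))])
    for _ in range(2):
        R=minimize(cost,sim[0],method='Nelder-Mead',options=dict(initial_simplex=sim,maxiter=400)); sim=R.x+(sim-sim[0])*.5
    return R.x,R.fun
def ground(f,uv,z):
    d=np.array([(uv[0]-f['K'][0,2])/f['K'][0,0],-(uv[1]-f['K'][1,2])/f['K'][1,1],-1]); Rt=f['view'][:3,:3].T
    c=-Rt@f['view'][:3,3]; d=Rt@d; return c+d*(z-c[2])/d[2]
E
python3 - <<'E'
from h import *
np.set_printoptions(precision=4,suppress=True)
T,Sd=r.grab_frame('top'),r.grab_frame('side')
def best(f,n,minx=0):
    return r.silhouettes(f,n)[0]
for n in('grey_rack','wood_rack'):
    t,s=best(T,n),best(Sd,n); b=t['bbox']; g=ground(T,((b[0]+b[2])/2,(b[1]+b[3])/2),.02)
    print(n,'top only',*fit([(T,t['region'])],lambda p:box([p[0],p[1],0,p[2]]),[g[0],g[1],-.05],[.02,.02,.05]))
    print(n,'both',*fit([(T,t['region']),(Sd,s['region'])],box,[g[0],g[1],0,-.05],[.02,.02,.01,.05]))
for n in POTS:
    t,s=best(T,n),best(Sd,n); b=t['bbox']; g=ground(T,((b[0]+b[2])/2,(b[1]+b[3])/2),.05)
    print(n,*fit([(T,t['region']),(Sd,s['region'])],pot,[g[0],g[1],.011],[.02,.02,.01]))
E
```

```text
grey_rack top only [0.5946 0.148  0.0483] 0.019933739803446593
grey_rack both [ 0.5944  0.1482 -0.0026  0.0474] 0.027344515138899905
wood_rack top only [ 0.4268 -0.2131  0.0472] 0.04405595531301809
wood_rack both [ 0.4264 -0.2138 -0.0014  0.0439] 0.07301589392662317
yellow_pot [0.5869 0.2573 0.0114] 0.07856496517470651
green_pot [0.5931 0.1906 0.0176] 0.09131054904638414
red_pot [0.6    0.1094 0.0113] 0.057049176613999886
blue_pot [ 0.8398 -0.0663 -0.0695] 0.5247655636799273
```

Run:
```python
from h import *
np.set_printoptions(precision=4,suppress=True)
T,Sd=r.grab_frame('top'),r.grab_frame('side')
near=lambda f,n,x: min(r.silhouettes(f,n),key=lambda d:abs(d['bbox'][0]-x)-d['score'])
t,s=near(T,'blue_pot',283),near(Sd,'blue_pot',306)
pb,c=fit([(T,t['region']),(Sd,s['region'])],pot,[.6,.034,.011],[.02,.02,.01]); print(pb,c)
G=[.5944,.1482,-.001,.0474]; W=[.4266,-.2135,0,.0455]
pots=[[.5869,.2573,.0114],[.5931,.1906,.0176],[.6,.1094,.0113],pb]
def loc(R,o,z):
    c,s=np.cos(R[3]),np.sin(R[3]); return np.array([[R[0]-s*(o+dy)+c*dx,R[1]+c*(o+dy)+s*dx,z] for dx,dy in((-.035,-.035),(-.035,.035),(.035,.035),(.035,-.035))])
tiles=[]
for f,(x0,y0,w,h) in((T,(170,180,300,135)),(Sd,(200,170,250,125))):
    k=800/w if w==300 else 2.3; k=2.6
    im=cv2.resize(f['color'][y0:y0+h,x0:x0+w,::-1],None,fx=k,fy=k,interpolation=cv2.INTER_CUBIC)
    D=lambda P,c:cv2.polylines(im,[np.round((proj(f,P)-[x0,y0]+.5)*k).astype(np.int32)],True,c,1)
    for R in(G,W):
        b=box(R); D(b[[1,3,7,5]],(255,255,0)); D(b[[0,2,6,4]],(255,0,255))
        for o in(-.114,-.038,.038,.114): D(loc(R,o,.030),(0,255,255))
    for p in pots:
        q=pot(p); D(q[:24],(0,0,0)); D(q[-24:],(0,0,0))
    tiles.append(cv2.copyMakeBorder(im,0,0,0,780-im.shape[1],cv2.BORDER_CONSTANT))
cv2.imwrite('pics/ov.png',cv2.resize(np.vstack(tiles),(690,598)))
```

```text
[0.5955 0.0351 0.0139] 0.10129954543243114
```

View pics/ov.png

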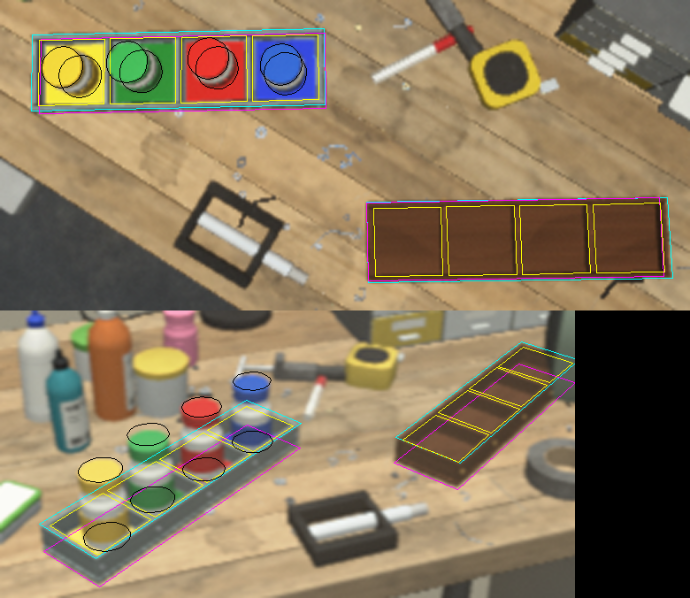

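Request:
{"name": "move_arm", "arguments": {"slide": [[0.1, -0.1, 0], [0.2, -0.2, 0], [0.3, -0.3, 0], [0.4, -0.4, 0], [0.5, -0.5, 0], [0.6, -0.6, 0], [0.7, -0.7, 0], [0.8, -0.8, 0], [0.9, -0.9, 0], [1, -1, 0]], "turn": [[0, 0, -0.075], [0, 0, -0.15], [0, 0, -0.225], [0, 0, -0.3], [0, 0, -0.375], [0, 0, -0.45], [0, 0, -0.525], [0, 0, -0.6], [0, 0, -0.675], [0, 0, -0.751]], "claw": [1, 1, 1, 1, 1, 1, 1, 1, 1, 1], "squeeze": 40}}

```text
clock: 2.85
tcp_pos: [0.3054, -0.2984, 0.2046]
tool_rot: [0.0, 0.689, 0.724, -0.0]
ft_force: [0.5, 0.5, -0.1]
opening: 1.003
gripper_force: 0.0
```

Request:
{"name": "move_arm", "arguments": {"slide": [[0.15, 0.15, 0], [0.32, 0.32, 0], [0.49, 0.49, 0], [0.66, 0.66, 0], [0.83, 0.83, 0], [1, 1, 0]], "turn": [[0, 0, 0], [0, 0, 0], [0, 0, 0], [0, 0, 0], [0, 0, 0], [0, 0, 0]], "claw": [1, 1, 1, 1, 1, 1]}}

```text
clock: 3.6
tcp_pos: [0.449, -0.1414, 0.2047]
tool_rot: [0.0, 0.691, 0.723, 0.0]
ft_force: [0.8, -0.3, 0.3]
opening: 1.0
gripper_force: 0.0
```

Request:
{"name": "move_arm", "arguments": {"slide": [[0.15, 0.15, 0.05], [0.32, 0.32, 0.1], [0.49, 0.49, 0.15], [0.66, 0.66, 0.2], [0.83, 0.83, 0.3], [1, 0.9, 0.3], [1, 1, 0.3], [1, 1, 0.3]], "turn": [[0, 0, 0], [0, 0, 0], [0, 0, 0], [0, 0, 0], [0, 0, 0], [0, 0, 0], [0, 0, 0], [0, 0, 0]], "claw": [1, 1, 1, 1, 1, 1, 1, 1]}}

```text
clock: 4.6
tcp_pos: [0.5918, 0.0147, 0.1593]
tool_rot: [0.0, 0.69, 0.723, 0.0]
ft_force: [-1.4, 0.2, -0.4]
opening: 0.998
gripper_force: 0.0
```

Request:
{"name": "move_arm", "arguments": {"slide": [[0.135, 0.03, 0], [0.135, 0.03, 0.2], [0.135, 0.03, 0.4], [0.135, 0.03, 0.55], [0.135, 0.03, 0.68], [0.135, 0.03, 0.76], [0.135, 0.03, 0.8], [0.135, 0.03, 0.84], [0.135, 0.03, 0.84]], "turn": [[0, 0, 0], [0, 0, 0], [0, 0, 0], [0, 0, 0], [0, 0, 0], [0, 0, 0], [0, 0, 0], [0, 0, 0], [0, 0, 0]], "claw": [1, 1, 1, 1, 1, 1, 1, 1, 1]}}

```text
clock: 5.72
tcp_pos: [0.5947, 0.0349, 0.0335]
tool_rot: [-0.0, 0.691, 0.723, 0.0]
ft_force: [-0.3, 0.0, -0.3]
opening: 1.0
gripper_force: 0.0
```

Request:
{"name": "move_arm", "arguments": {"slide": [[0, 0, 0], [0, 0, 0], [0, 0, 0], [0, 0, 0], [0, 0, 0], [0, 0, 0]], "turn": [[0, 0, 0], [0, 0, 0], [0, 0, 0], [0, 0, 0], [0, 0, 0], [0, 0, 0]], "claw": [-1, -1, -1, -1, -1, -1], "squeeze": 40}}

```text
clock: 6.48
tcp_pos: [0.5956, 0.0348, 0.0341]
tool_rot: [0.001, 0.691, 0.723, 0.001]
ft_force: [1.6, 0.7, 5.2]
opening: 0.474
gripper_force: 40.9
```

Request:
{"name": "move_arm", "arguments": {"slide": [[0, 0, -0.05], [0, 0, -0.1], [0, 0, -0.2], [0, 0, -0.33], [0, 0, -0.46], [0, 0, -0.59], [0, 0, -0.7], [0, 0, -0.7]], "turn": [[0, 0, 0], [0, 0, 0], [0, 0, 0], [0, 0, 0], [0, 0, 0], [0, 0, 0], [0, 0, 0], [0, 0, 0]], "claw": [-1, -1, -1, -1, -1, -1, -1, -1]}}

```text
clock: 7.48
tcp_pos: [0.5959, 0.0348, 0.1403]
tool_rot: [0.001, 0.691, 0.723, 0.001]
ft_force: [-0.8, -0.3, -1.5]
opening: 0.476
gripper_force: 40.3
```

Run:
```python
from h import *
f=r.grab_frame('side'); cv2.imwrite('pics/s1.png',cv2.resize(f['color'][110:290,200:430,::-1],None,fx=3,fy=3,interpolation=cv2.INTER_CUBIC))
```

```text
(no output)
```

View pics/s1.png

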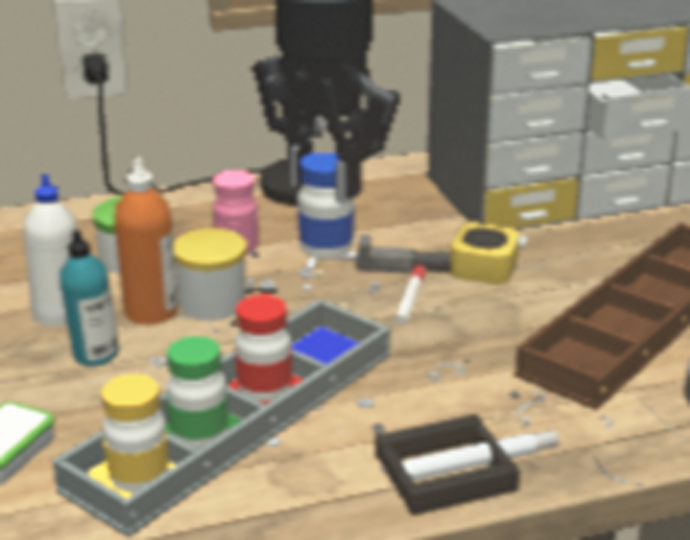

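Request:
{"name": "move_arm", "arguments": {"slide": [[-0.05, -0.08, 0], [-0.15, -0.22, 0], [-0.25, -0.36, 0], [-0.35, -0.5, 0], [-0.45, -0.64, 0], [-0.55, -0.78, 0], [-0.65, -0.9, 0], [-0.7, -1, 0]], "turn": [[0, 0, 0], [0, 0, 0], [0, 0, 0], [0, 0, 0], [0, 0, 0], [0, 0, 0], [0, 0, 0], [0, 0, 0]], "claw": [-1, -1, -1, -1, -1, -1, -1, -1]}}

```text
clock: 8.52
tcp_pos: [0.4476, -0.0774, 0.1378]
tool_rot: [-0.001, 0.691, 0.723, -0.0]
ft_force: [0.0, 0.1, -1.0]
opening: 0.476
gripper_force: 40.4
```

Request:
{"name": "move_arm", "arguments": {"slide": [[-0.07, -0.1, 0], [-0.13, -0.2, 0], [-0.13, -0.2, 0], [-0.13, -0.2, 0.1], [-0.13, -0.2, 0.2], [-0.13, -0.2, 0.3], [-0.13, -0.2, 0.4], [-0.13, -0.2, 0.4]], "turn": [[0, 0, 0], [0, 0, 0], [0, 0, 0], [0, 0, 0], [0, 0, 0], [0, 0, 0], [0, 0, 0], [0, 0, 0]], "claw": [-1, -1, -1, -1, -1, -1, -1, -1]}}

```text
clock: 9.52
tcp_pos: [0.4201, -0.0972, 0.0777]
tool_rot: [-0.001, 0.691, 0.723, -0.0]
ft_force: [0.1, 0.6, -1.7]
opening: 0.469
gripper_force: 40.5
```

Run:
```python
from h import *
f=r.grab_frame('side');g=r.grab_frame('top');s=r.get_state();print(s['tcp_pos'])
for q in(f,g):print(proj(q,np.array([s['tcp_pos'],s['tcp_pos']+[0,0,.019]])))
a=cv2.resize(f['color'][130:255,300:430,::-1],None,fx=4,fy=4,interpolation=cv2.INTER_CUBIC)
b=cv2.resize(g['color'][240:320,300:470,::-1],(520,245),interpolation=cv2.INTER_CUBIC)
cv2.imwrite('pics/s2.png',cv2.resize(np.vstack([a,b]),None,fx=.8,fy=.8))
```

```text
[ 0.42101549 -0.09773051  0.07878109]
[[394.80559862 208.60359734]
 [395.47916063 202.07624811]]
[[346.98118285 285.03120827]
 [347.375743   285.23066861]]
```

View pics/s2.png

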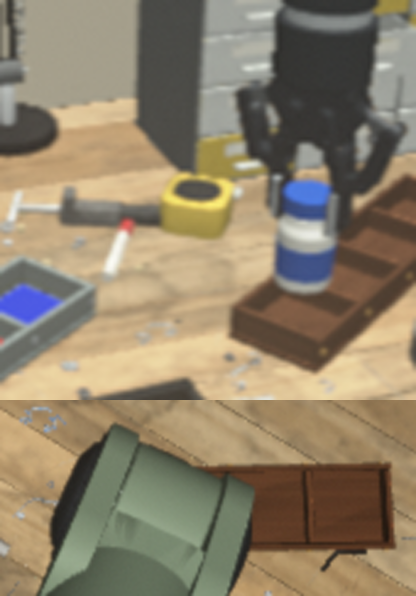

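Blue is held upright over the wooden rack's leftmost pocket (crop position 305,240). The fingertips sit near the pot's neck, so I will grip the next pots lower.

Request:
{"name": "move_arm", "arguments": {"slide": [[0, 0, 0.1], [0, 0, 0.2], [0, 0, 0.26], [0, 0, 0.3], [0, 0, 0.315], [0, 0, 0.315]], "turn": [[0, 0, 0], [0, 0, 0], [0, 0, 0], [0, 0, 0], [0, 0, 0], [0, 0, 0]], "claw": [-1, -1, -1, -1, -1, -1]}}

```text
clock: 10.38
tcp_pos: [0.4208, -0.0978, 0.0314]
tool_rot: [0.0, 0.691, 0.723, 0.0]
ft_force: [-0.8, 0.1, -0.6]
opening: 0.478
gripper_force: 40.6
```

Request:
{"name": "move_arm", "arguments": {"slide": [[0, 0, 0.01], [0, 0, 0.01], [0, 0, 0.01], [0, 0, 0.01], [0, 0, 0.01], [0, 0, -0.1], [0, 0, -0.3], [0, 0, -0.55], [0, 0, -0.75], [0, 0, -0.75]], "turn": [[0, 0, 0], [0, 0, 0], [0, 0, 0], [0, 0, 0], [0, 0, 0], [0, 0, 0], [0, 0, 0], [0, 0, 0], [0, 0, 0], [0, 0, 0]], "claw": [-1, 0.3, 1, 1, 1, 1, 1, 1, 1, 1]}}

```text
clock: 11.62
tcp_pos: [0.4224, -0.0985, 0.1457]
tool_rot: [0.002, 0.691, 0.723, 0.001]
ft_force: [1.1, 0.2, -0.2]
opening: 0.996
gripper_force: 0.0
```

Request:
{"name": "move_arm", "arguments": {"slide": [[0.1, 0.1, 0], [0.25, 0.25, 0], [0.4, 0.4, 0], [0.55, 0.55, 0], [0.7, 0.7, 0], [0.85, 0.85, 0], [1, 1, 0], [1, 1, 0]], "turn": [[0, 0, 0], [0, 0, 0], [0, 0, 0], [0, 0, 0], [0, 0, 0], [0, 0, 0], [0, 0, 0], [0, 0, 0]], "claw": [1, 1, 1, 1, 1, 1, 1, 1]}}

```text
clock: 12.62
tcp_pos: [0.5639, 0.0603, 0.142]
tool_rot: [-0.001, 0.69, 0.724, -0.0]
ft_force: [-0.4, -1.1, 1.1]
opening: 1.0
gripper_force: 0.0
```

Run:
```python
from h import *
np.set_printoptions(precision=4,suppress=True)
f=r.grab_frame('side');g=r.grab_frame('top')
b=[d for d in r.silhouettes(g,'blue_pot')]; c=[d for d in r.silhouettes(f,'blue_pot')]
print([(d['bbox'],d['score']) for d in b],[(d['bbox'],d['score']) for d in c])
s=r.get_state(); print(s['tcp_pos'])
a=cv2.resize(f['color'][130:255,300:430,::-1],None,fx=4,fy=4,interpolation=cv2.INTER_CUBIC)
b=cv2.resize(g['color'][180:320,170:470,::-1],(520,243),interpolation=cv2.INTER_CUBIC)
cv2.imwrite('pics/s3.png',cv2.resize(np.vstack([a,b]),None,fx=.78,fy=.78))
```

```text
[([329.1, 106.0, 348.0, 134.7], 0.86), ([337.1, 274.4, 356.8, 294.9], 0.7)] [([271.1, 169.0, 283.2, 193.7], 0.69), ([386.3, 201.6, 405.2, 233.0], 0.64)]
[0.5625 0.0584 0.1429]
```

View pics/s3.png

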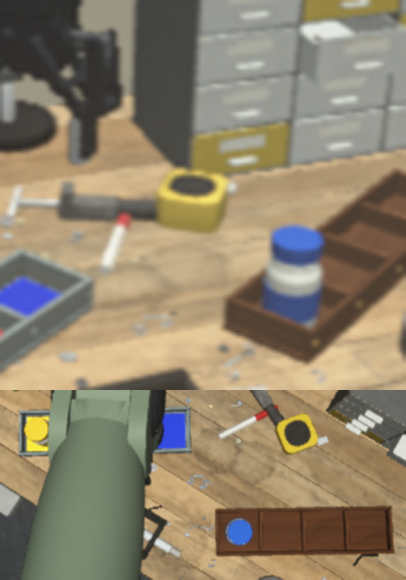

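Blue stands upright and centred in the leftmost wooden pocket (crop 238,531). Next is red.

Request:
{"name": "move_arm", "arguments": {"slide": [[0.16, 0.13, 0], [0.325, 0.255, 0], [0.325, 0.255, 0], [0.325, 0.255, 0.2], [0.325, 0.255, 0.4], [0.325, 0.255, 0.55], [0.325, 0.255, 0.67], [0.325, 0.255, 0.74], [0.325, 0.255, 0.79], [0.325, 0.255, 0.79]], "turn": [[0, 0, 0], [0, 0, 0], [0, 0, 0], [0, 0, 0], [0, 0, 0], [0, 0, 0], [0, 0, 0], [0, 0, 0], [0, 0, 0], [0, 0, 0]], "claw": [1, 1, 1, 1, 1, 1, 1, 1, 1, 1]}}

```text
clock: 14.08
tcp_pos: [0.5993, 0.109, 0.0251]
tool_rot: [-0.0, 0.691, 0.723, -0.0]
ft_force: [0.9, 0.6, -0.2]
opening: 0.999
gripper_force: 0.0
```

Request:
{"name": "move_arm", "arguments": {"slide": [[0, 0, 0], [0, 0, 0], [0, 0, 0], [0, 0, 0], [0, 0, 0], [0, 0, 0]], "turn": [[0, 0, 0], [0, 0, 0], [0, 0, 0], [0, 0, 0], [0, 0, 0], [0, 0, 0]], "claw": [-1, -1, -1, -1, -1, -1]}}

```text
clock: 14.82
tcp_pos: [0.6, 0.1094, 0.0262]
tool_rot: [0.0, 0.691, 0.723, 0.0]
ft_force: [-1.8, -0.1, 6.5]
opening: 0.508
gripper_force: 40.3
```

Request:
{"name": "move_arm", "arguments": {"slide": [[0, 0, -0.05], [0, 0, -0.12], [0, 0, -0.27], [0, 0, -0.45], [0, 0, -0.65], [-0.1, -0.1, -0.77], [-0.25, -0.22, -0.77], [-0.45, -0.4, -0.77], [-0.65, -0.6, -0.77], [-0.85, -0.8, -0.77]], "turn": [[0, 0, 0], [0, 0, 0], [0, 0, 0], [0, 0, 0], [0, 0, 0], [0, 0, 0], [0, 0, 0], [0, 0, 0], [0, 0, 0], [0, 0, 0]], "claw": [-1, -1, -1, -1, -1, -1, -1, -1, -1, -1]}}

```text
clock: 16.08
tcp_pos: [0.4848, -0.0244, 0.1413]
tool_rot: [0.0, 0.691, 0.723, 0.0]
ft_force: [0.1, -0.3, -1.6]
opening: 0.504
gripper_force: 40.9
```

Request:
{"name": "move_arm", "arguments": {"slide": [[-0.2, -0.1, 0], [-0.4, -0.2, 0], [-0.6, -0.3, 0], [-0.8, -0.4, 0], [-0.95, -0.45, 0], [-0.98, -0.45, 0], [-0.98, -0.45, 0], [-0.98, -0.45, 0.2], [-0.98, -0.45, 0.4], [-0.98, -0.45, 0.4]], "turn": [[0, 0, 0], [0, 0, 0], [0, 0, 0], [0, 0, 0], [0, 0, 0], [0, 0, 0], [0, 0, 0], [0, 0, 0], [0, 0, 0], [0, 0, 0]], "claw": [-1, -1, -1, -1, -1, -1, -1, -1, -1, -1]}}

```text
clock: 17.32
tcp_pos: [0.4232, -0.1714, 0.0792]
tool_rot: [-0.002, 0.69, 0.724, -0.0]
ft_force: [0.1, 0.3, -0.9]
opening: 0.508
gripper_force: 41.3
```

Request:
{"name": "move_arm", "arguments": {"slide": [[0, 0, 0.1], [0, 0, 0.2], [0, 0, 0.3], [0, 0, 0.36], [0, 0, 0.383], [0, 0, 0.383]], "turn": [[0, 0, 0], [0, 0, 0], [0, 0, 0], [0, 0, 0], [0, 0, 0], [0, 0, 0]], "claw": [-1, -1, -1, -1, -1, -1]}}

```text
clock: 18.08
tcp_pos: [0.4251, -0.1734, 0.0236]
tool_rot: [0.0, 0.691, 0.723, 0.0]
ft_force: [-0.4, 1.3, -0.4]
opening: 0.508
gripper_force: 41.3
```

Request:
{"name": "move_arm", "arguments": {"slide": [[0, 0, 0.005], [0, 0, 0.005], [0, 0, 0.005], [0, 0, 0.005], [0, 0, 0.005], [0, 0, -0.1], [0, 0, -0.3], [0, 0, -0.55], [0, 0, -0.8], [0, 0, -0.8]], "turn": [[0, 0, 0], [0, 0, 0], [0, 0, 0], [0, 0, 0], [0, 0, 0], [0, 0, 0], [0, 0, 0], [0, 0, 0], [0, 0, 0], [0, 0, 0]], "claw": [-1, 0.3, 1, 1, 1, 1, 1, 1, 1, 1]}}

```text
clock: 19.32
tcp_pos: [0.4269, -0.1746, 0.146]
tool_rot: [0.003, 0.691, 0.723, 0.001]
ft_force: [-0.5, 0.4, -0.6]
opening: 1.002
gripper_force: 0.0
```

Request:
{"name": "move_arm", "arguments": {"slide": [[0.1, 0.06, 0], [0.25, 0.15, 0], [0.45, 0.27, 0], [0.65, 0.39, 0], [0.85, 0.51, 0], [1, 0.6, 0]], "turn": [[0, 0, 0], [0, 0, 0], [0, 0, 0], [0, 0, 0], [0, 0, 0], [0, 0, 0]], "claw": [1, 1, 1, 1, 1, 1]}}

```text
clock: 20.08
tcp_pos: [0.5077, -0.0181, 0.1421]
tool_rot: [-0.001, 0.69, 0.723, -0.0]
ft_force: [0.2, -0.1, -0.7]
opening: 0.997
gripper_force: 0.0
```

Request:
{"name": "move_arm", "arguments": {"slide": [[0.15, 0.1, 0], [0.35, 0.22, 0], [0.55, 0.34, 0], [0.75, 0.46, 0], [0.9, 0.55, 0], [1, 0.6, 0], [1, 0.6, 0]], "turn": [[0, 0, 0], [0, 0, 0], [0, 0, 0], [0, 0, 0], [0, 0, 0], [0, 0, 0], [0, 0, 0]], "claw": [1, 1, 1, 1, 1, 1, 1]}}

```text
clock: 20.95
tcp_pos: [0.5905, 0.135, 0.1423]
tool_rot: [-0.0, 0.69, 0.724, -0.001]
ft_force: [-0.3, 0.0, -0.3]
opening: 0.999
gripper_force: 0.0
```

Run:
```python
from h import *
np.set_printoptions(precision=4,suppress=True)
f=r.grab_frame('side');g=r.grab_frame('top'); print(r.get_state()['tcp_pos'])
for n in POTS:
    print(n,[(d['bbox'],round(d['score'],2)) for d in r.silhouettes(g,n)],[(d['bbox'],round(d['score'],2)) for d in r.silhouettes(f,n)])
a=cv2.resize(f['color'][130:290,210:430,::-1],None,fx=2.4,fy=2.4,interpolation=cv2.INTER_CUBIC)
b=cv2.resize(g['color'][180:320,170:470,::-1],(a.shape[1],246),interpolation=cv2.INTER_CUBIC)
cv2.imwrite('pics/s4.png',cv2.resize(np.vstack([a,b]),None,fx=.95,fy=.95))
```

```text
[0.5903 0.1339 0.1428]
yellow_pot [] []
green_pot [] [([254.3, 221.2, 276.3, 258.4], 0.82)]
red_pot [([370.5, 272.5, 389.2, 293.4], 0.93)] [([398.9, 192.5, 416.9, 224.1], 0.86), ([297.5, 218.5, 321.1, 228.9], 0.17)]
blue_pot [([327.0, 108.0, 349.1, 134.1], 0.9), ([336.2, 276.7, 356.3, 294.1], 0.57)] [([388.4, 202.3, 400.4, 232.1], 0.91), ([271.7, 166.0, 288.1, 191.4], 0.57)]
```

View pics/s4.png

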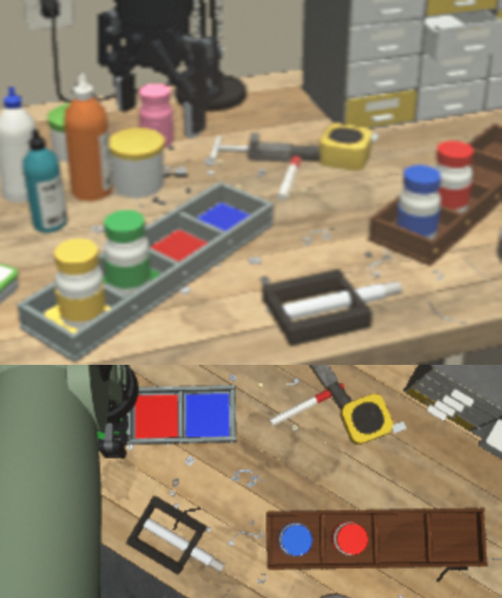

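Blue and red stand upright in pockets 1 and 2 (crop 295,540 and 350,540). Green is next.

Request:
{"name": "move_arm", "arguments": {"slide": [[0.18, 0.03, 0], [0.36, 0.03, 0], [0.36, 0.03, 0], [0.36, 0.03, 0.2], [0.36, 0.03, 0.4], [0.36, 0.03, 0.55], [0.36, 0.03, 0.67], [0.36, 0.03, 0.74], [0.36, 0.03, 0.79], [0.36, 0.03, 0.79]], "turn": [[0, 0, 0], [0, 0, 0], [0, 0, 0], [0, 0, 0], [0, 0, 0], [0, 0, 0], [0, 0, 0], [0, 0, 0], [0, 0, 0], [0, 0, 0]], "claw": [1, 1, 1, 1, 1, 1, 1, 1, 1, 1]}}

```text
clock: 22.7
tcp_pos: [0.5929, 0.1886, 0.0247]
tool_rot: [-0.0, 0.691, 0.723, -0.0]
ft_force: [-0.3, -0.9, -0.3]
opening: 0.999
gripper_force: 0.0
```

Request:
{"name": "move_arm", "arguments": {"slide": [[0, 0, 0], [0, 0, 0], [0, 0, 0], [0, 0, 0], [0, 0, 0], [0, 0, 0]], "turn": [[0, 0, 0], [0, 0, 0], [0, 0, 0], [0, 0, 0], [0, 0, 0], [0, 0, 0]], "claw": [-1, -1, -1, -1, -1, -1]}}

```text
clock: 23.45
tcp_pos: [0.5933, 0.1888, 0.0257]
tool_rot: [0.0, 0.691, 0.723, 0.0]
ft_force: [-2.0, -0.2, 5.6]
opening: 0.509
gripper_force: 40.5
```

Request:
{"name": "move_arm", "arguments": {"slide": [[0, 0, -0.05], [0, 0, -0.12], [0, 0, -0.27], [0, 0, -0.45], [0, 0, -0.65], [-0.1, -0.1, -0.77], [-0.25, -0.22, -0.77], [-0.45, -0.4, -0.77], [-0.67, -0.6, -0.77], [-0.87, -0.8, -0.77]], "turn": [[0, 0, 0], [0, 0, 0], [0, 0, 0], [0, 0, 0], [0, 0, 0], [0, 0, 0], [0, 0, 0], [0, 0, 0], [0, 0, 0], [0, 0, 0]], "claw": [-1, -1, -1, -1, -1, -1, -1, -1, -1, -1]}}

```text
clock: 24.7
tcp_pos: [0.4782, 0.0518, 0.1408]
tool_rot: [0.0, 0.691, 0.723, 0.0]
ft_force: [1.0, -0.3, -1.2]
opening: 0.507
gripper_force: 41.1
```

Request:
{"name": "move_arm", "arguments": {"slide": [[-0.2, -0.1, 0], [-0.4, -0.2, 0], [-0.6, -0.3, 0], [-0.8, -0.4, 0], [-1, -0.43, 0]], "turn": [[0, 0, 0], [0, 0, 0], [0, 0, 0], [0, 0, 0], [0, 0, 0]], "claw": [-1, -1, -1, -1, -1]}}

```text
clock: 25.32
tcp_pos: [0.4206, -0.1008, 0.1409]
tool_rot: [0.0, 0.691, 0.723, 0.0]
ft_force: [1.2, 0.3, -1.6]
opening: 0.506
gripper_force: 41.1
```

Request:
{"name": "move_arm", "arguments": {"slide": [[-0.2, 0, 0], [-0.4, 0, 0], [-0.6, 0, 0], [-0.8, 0, 0], [-0.95, 0, 0], [-1, 0, 0], [-1, 0, 0], [-1, 0, 0.2], [-1, 0, 0.4], [-1, 0, 0.4]], "turn": [[0, 0, 0], [0, 0, 0], [0, 0, 0], [0, 0, 0], [0, 0, 0], [0, 0, 0], [0, 0, 0], [0, 0, 0], [0, 0, 0], [0, 0, 0]], "claw": [-1, -1, -1, -1, -1, -1, -1, -1, -1, -1]}}

```text
clock: 26.58
tcp_pos: [0.4264, -0.2473, 0.0786]
tool_rot: [-0.003, 0.69, 0.724, -0.0]
ft_force: [0.0, 0.6, -1.5]
opening: 0.504
gripper_force: 41.5
```

Request:
{"name": "move_arm", "arguments": {"slide": [[0, 0, 0.1], [0, 0, 0.2], [0, 0, 0.3], [0, 0, 0.36], [0, 0, 0.383], [0, 0, 0.383]], "turn": [[0, 0, 0], [0, 0, 0], [0, 0, 0], [0, 0, 0], [0, 0, 0], [0, 0, 0]], "claw": [-1, -1, -1, -1, -1, -1]}}

```text
clock: 27.32
tcp_pos: [0.4283, -0.2499, 0.023]
tool_rot: [0.0, 0.691, 0.723, -0.0]
ft_force: [-0.2, -1.1, -0.8]
opening: 0.511
gripper_force: 41.5
```

Request:
{"name": "move_arm", "arguments": {"slide": [[0, 0, 0.005], [0, 0, 0.005], [0, 0, 0.005], [0, 0, 0.005], [0, 0, 0.005], [0, 0, -0.1], [0, 0, -0.3], [0, 0, -0.55], [0, 0, -0.8], [0, 0, -0.8]], "turn": [[0, 0, 0], [0, 0, 0], [0, 0, 0], [0, 0, 0], [0, 0, 0], [0, 0, 0], [0, 0, 0], [0, 0, 0], [0, 0, 0], [0, 0, 0]], "claw": [-1, 0.3, 1, 1, 1, 1, 1, 1, 1, 1]}}

```text
clock: 28.58
tcp_pos: [0.4302, -0.2513, 0.1457]
tool_rot: [0.003, 0.691, 0.723, 0.0]
ft_force: [0.2, -0.1, 0.1]
opening: 0.999
gripper_force: 0.0
```

Request:
{"name": "move_arm", "arguments": {"slide": [[0.1, 0.03, 0], [0.25, 0.08, 0], [0.45, 0.14, 0], [0.65, 0.2, 0], [0.85, 0.26, 0], [1, 0.3, 0]], "turn": [[0, 0, 0], [0, 0, 0], [0, 0, 0], [0, 0, 0], [0, 0, 0], [0, 0, 0]], "claw": [1, 1, 1, 1, 1, 1]}}

```text
clock: 29.32
tcp_pos: [0.4652, -0.0952, 0.1412]
tool_rot: [-0.002, 0.69, 0.724, -0.0]
ft_force: [0.1, 0.2, 0.5]
opening: 1.002
gripper_force: 0.0
```

Request:
{"name": "move_arm", "arguments": {"slide": [[0.2, 0.08, 0], [0.4, 0.16, 0], [0.6, 0.24, 0], [0.8, 0.32, 0], [1, 0.4, 0]], "turn": [[0, 0, 0], [0, 0, 0], [0, 0, 0], [0, 0, 0], [0, 0, 0]], "claw": [1, 1, 1, 1, 1]}}

```text
clock: 29.95
tcp_pos: [0.518, 0.0567, 0.1411]
tool_rot: [-0.001, 0.691, 0.723, -0.001]
ft_force: [-0.3, -0.6, 0.8]
opening: 1.002
gripper_force: 0.0
```

Request:
{"name": "move_arm", "arguments": {"slide": [[0.2, 0.1, 0], [0.4, 0.2, 0], [0.6, 0.3, 0], [0.8, 0.4, 0], [0.95, 0.48, 0], [1, 0.5, 0], [1, 0.5, 0]], "turn": [[0, 0, 0], [0, 0, 0], [0, 0, 0], [0, 0, 0], [0, 0, 0], [0, 0, 0], [0, 0, 0]], "claw": [1, 1, 1, 1, 1, 1, 1]}}

```text
clock: 30.82
tcp_pos: [0.5863, 0.2082, 0.1416]
tool_rot: [-0.001, 0.69, 0.723, -0.001]
ft_force: [0.5, -1.9, -0.6]
opening: 1.002
gripper_force: 0.0
```

Request:
{"name": "move_arm", "arguments": {"slide": [[0.17, 0.01, 0], [0.34, 0.01, 0], [0.34, 0.01, 0], [0.34, 0.01, 0.2], [0.34, 0.01, 0.4], [0.34, 0.01, 0.55], [0.34, 0.01, 0.67], [0.34, 0.01, 0.74], [0.34, 0.01, 0.78], [0.34, 0.01, 0.78]], "turn": [[0, 0, 0], [0, 0, 0], [0, 0, 0], [0, 0, 0], [0, 0, 0], [0, 0, 0], [0, 0, 0], [0, 0, 0], [0, 0, 0], [0, 0, 0]], "claw": [1, 1, 1, 1, 1, 1, 1, 1, 1, 1]}}

```text
clock: 32.08
tcp_pos: [0.5868, 0.2589, 0.0259]
tool_rot: [0.0, 0.691, 0.723, 0.0]
ft_force: [-0.6, 0.8, 1.6]
opening: 0.999
gripper_force: 0.0
```

Request:
{"name": "move_arm", "arguments": {"slide": [[0, 0, 0], [0, 0, 0], [0, 0, 0], [0, 0, 0], [0, 0, 0], [0, 0, 0]], "turn": [[0, 0, 0], [0, 0, 0], [0, 0, 0], [0, 0, 0], [0, 0, 0], [0, 0, 0]], "claw": [-1, -1, -1, -1, -1, -1]}}

```text
clock: 32.83
tcp_pos: [0.5871, 0.2592, 0.0268]
tool_rot: [0.0, 0.691, 0.723, 0.001]
ft_force: [-1.0, 0.1, 5.8]
opening: 0.507
gripper_force: 40.5
```

Request:
{"name": "move_arm", "arguments": {"slide": [[0, 0, -0.05], [0, 0, -0.12], [0, 0, -0.27], [0, 0, -0.45], [0, 0, -0.65], [-0.1, -0.1, -0.77], [-0.25, -0.22, -0.77], [-0.45, -0.4, -0.77], [-0.65, -0.6, -0.77], [-0.85, -0.8, -0.77]], "turn": [[0, 0, 0], [0, 0, 0], [0, 0, 0], [0, 0, 0], [0, 0, 0], [0, 0, 0], [0, 0, 0], [0, 0, 0], [0, 0, 0], [0, 0, 0]], "claw": [-1, -1, -1, -1, -1, -1, -1, -1, -1, -1]}}

```text
clock: 34.08
tcp_pos: [0.4719, 0.1251, 0.1418]
tool_rot: [0.0, 0.691, 0.723, 0.0]
ft_force: [0.3, -0.7, -2.3]
opening: 0.511
gripper_force: 41.1
```

Request:
{"name": "move_arm", "arguments": {"slide": [[-0.2, -0.1, 0], [-0.4, -0.2, 0], [-0.6, -0.3, 0], [-0.8, -0.4, 0], [-1, -0.41, 0]], "turn": [[0, 0, 0], [0, 0, 0], [0, 0, 0], [0, 0, 0], [0, 0, 0]], "claw": [-1, -1, -1, -1, -1]}}

```text
clock: 34.7
tcp_pos: [0.417, -0.0273, 0.1419]
tool_rot: [0.0, 0.691, 0.723, -0.0]
ft_force: [0.7, -0.0, -2.1]
opening: 0.503
gripper_force: 41.1
```

Request:
{"name": "move_arm", "arguments": {"slide": [[-0.2, 0, 0], [-0.4, 0, 0], [-0.6, 0, 0], [-0.8, 0, 0], [-1, 0, 0]], "turn": [[0, 0, 0], [0, 0, 0], [0, 0, 0], [0, 0, 0], [0, 0, 0]], "claw": [-1, -1, -1, -1, -1]}}

```text
clock: 35.33
tcp_pos: [0.425, -0.1775, 0.1419]
tool_rot: [0.0, 0.691, 0.723, 0.0]
ft_force: [-0.1, 0.1, -1.9]
opening: 0.506
gripper_force: 41.1
```

Request:
{"name": "move_arm", "arguments": {"slide": [[-0.2, 0, 0], [-0.4, 0, 0], [-0.6, 0, 0], [-0.8, 0, 0], [-0.95, 0, 0], [-1, 0, 0], [-1, 0, 0], [-1, 0, 0.2], [-1, 0, 0.4], [-1, 0, 0.4]], "turn": [[0, 0, 0], [0, 0, 0], [0, 0, 0], [0, 0, 0], [0, 0, 0], [0, 0, 0], [0, 0, 0], [0, 0, 0], [0, 0, 0], [0, 0, 0]], "claw": [-1, -1, -1, -1, -1, -1, -1, -1, -1, -1]}}

```text
clock: 36.58
tcp_pos: [0.4301, -0.3234, 0.0795]
tool_rot: [-0.003, 0.69, 0.723, 0.0]
ft_force: [-0.9, -0.1, -1.3]
opening: 0.505
gripper_force: 41.5
```

Request:
{"name": "move_arm", "arguments": {"slide": [[0, 0, 0.1], [0, 0, 0.2], [0, 0, 0.3], [0, 0, 0.36], [0, 0, 0.383], [0, 0, 0.383]], "turn": [[0, 0, 0], [0, 0, 0], [0, 0, 0], [0, 0, 0], [0, 0, 0], [0, 0, 0]], "claw": [-1, -1, -1, -1, -1, -1]}}

```text
clock: 37.33
tcp_pos: [0.4319, -0.3265, 0.0241]
tool_rot: [0.0, 0.691, 0.723, -0.0]
ft_force: [0.0, 0.1, -1.9]
opening: 0.506
gripper_force: 41.5
```

Request:
{"name": "move_arm", "arguments": {"slide": [[0, 0, 0.005], [0, 0, 0.005], [0, 0, 0.005], [0, 0, 0.005], [0, 0, 0.005], [0, 0, -0.1], [0, 0, -0.3], [0, 0, -0.55], [0, 0, -0.8], [0, 0, -1]], "turn": [[0, 0, 0], [0, 0, 0], [0, 0, 0], [0, 0, 0], [0, 0, 0], [0, 0, 0], [0, 0, 0], [0, 0, 0], [0, 0, 0], [0, 0, 0]], "claw": [-1, 0.3, 1, 1, 1, 1, 1, 1, 1, 1]}}

```text
clock: 38.58
tcp_pos: [0.4321, -0.3266, 0.1768]
tool_rot: [0.001, 0.691, 0.723, -0.0]
ft_force: [-0.4, -0.7, -0.4]
opening: 0.998
gripper_force: 0.0
```

Request:
{"name": "move_arm", "arguments": {"slide": [[0.1, 0, 0], [0.3, 0, 0], [0.5, 0, 0], [0.7, 0, 0], [0.9, 0, 0], [1, 0, 0]], "turn": [[0, 0, 0], [0, 0, 0], [0, 0, 0], [0, 0, 0], [0, 0, 0], [0, 0, 0]], "claw": [1, 1, 1, 1, 1, 1]}}

```text
clock: 39.33
tcp_pos: [0.4239, -0.1743, 0.1734]
tool_rot: [-0.001, 0.69, 0.724, -0.0]
ft_force: [-0.8, 0.0, -0.5]
opening: 0.998
gripper_force: 0.0
```

Request:
{"name": "move_arm", "arguments": {"slide": [[0.2, 0, 0], [0.4, 0, 0], [0.6, 0, 0], [0.8, 0, 0], [1, 0, 0], [1, 0, 0]], "turn": [[0, 0, 0], [0, 0, 0], [0, 0, 0], [0, 0, 0], [0, 0, 0], [0, 0, 0]], "claw": [1, 1, 1, 1, 1, 1]}}

```text
clock: 40.08
tcp_pos: [0.4175, -0.0252, 0.1736]
tool_rot: [-0.0, 0.69, 0.724, -0.0]
ft_force: [-0.9, -0.9, 0.5]
opening: 0.998
gripper_force: 0.0
```

Request:
{"name": "move_arm", "arguments": {"slide": [[0.2, 0, 0], [0.4, 0, 0], [0.6, 0, 0], [0.8, 0, 0], [1, 0, 0], [1, 0, 0]], "turn": [[0, 0, 0], [0, 0, 0], [0, 0, 0], [0, 0, 0], [0, 0, 0], [0, 0, 0]], "claw": [1, 1, 1, 1, 1, 1]}}

```text
clock: 40.83
tcp_pos: [0.4114, 0.1238, 0.1737]
tool_rot: [0.0, 0.69, 0.724, -0.0]
ft_force: [-0.6, -0.7, 0.8]
opening: 1.002
gripper_force: 0.0
```

Run:
```python
from h import *
np.set_printoptions(precision=4,suppress=True)
f=r.grab_frame('side');g=r.grab_frame('top')
W=[.4266,-.2118,.0455]; c,s=np.cos(W[2]),np.sin(W[2])
for n in POTS:
    t=max(r.silhouettes(g,n),key=lambda d:d['bbox'][1],default=None); q=max(r.silhouettes(f,n),key=lambda d:d['bbox'][0],default=None)
    it=[(k,d['region']) for k,d in((g,t),(f,q)) if d]
    if len(it)==2:
        p,e=fit(it,pot,[.42,-.2,.01],[.02,.06,.01]); d=p[:2]-W[:2]; print(n,p,e,'local',c*d[0]+s*d[1],-s*d[0]+c*d[1])
    else: print(n,len(it))
a=cv2.resize(f['color'][130:255,330:480,::-1],None,fx=3.5,fy=3.5,interpolation=cv2.INTER_CUBIC)
b=cv2.resize(g['color'][250:320,320:470,::-1],None,fx=3.5,fy=3.5,interpolation=cv2.INTER_CUBIC)
cv2.imwrite('pics/s5.png',cv2.resize(np.vstack([a,b]),None,fx=.85,fy=.85))
```

```text
yellow_pot 1
green_pot [ 0.4275 -0.2485  0.0091] 0.1397492426341141 local -0.0007859838683941394 -0.03675218327411093
red_pot [ 0.4256 -0.1745  0.0085] 0.1758261457173952 local 0.0006736143766594967 0.03731965529277739
blue_pot [ 0.4216 -0.0981  0.0117] 0.10778613235464629 local 0.000191562232436146 0.11379296524542622
```

View pics/s5.png

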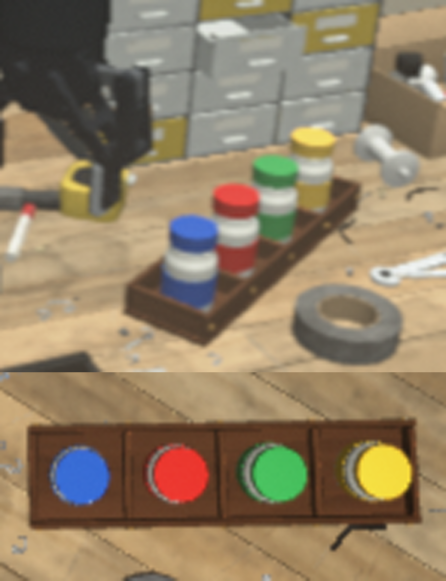

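All four pots stand upright and centred: blue (80,475), red (178,475), green (277,475) and yellow (383,472) in the crop. The arm is clear of them.

```bash
python3 -c "
from cell import r
print(r.hand_in())"
```

```text
the job is handed in; nothing more can be done
None
```

The four pots now stand upright in the wooden rack in reverse order (left to right: blue, red, green, yellow), the gripper is clear, and the job is handed in; no verdict came back.

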